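Refit the turntable's brake knob and hold it down

TASK

The blue knob has come off the two-tier turntable: pick it up, turn it so the flat in its bore matches the flat on the steel D-shaft at the top of the turntable's post, and push it fully home on the shaft. Then press it down against the spring, all the way or nearly so, and finish still holding it and pressing it down, so that the brake stays on while I load the tiers. Leave the tin, the shaker, the mustard jar and the cruet standing where they are.

Things in the scene. Friction and masses are not known exactly. Their poses are not given: they have to be found in the camera images.
- knob_center (a point): Centre, half-way up, of the loose blue knob: an upright oblong block 50 mm long (x), 28 mm wide (y), 42 mm high, about 60 g, standing on the shelf, bore downward. Grip it across its 28 mm width. A yellow stripe on the top, from the middle to the +x end and down that end, marks the side of the bore's flat. Fully home, this point is 5 mm above shaft_tip.
- knob_bore (a point): Centre of the mouth of the knob's bore, in its underside, 21 mm below the knob's centre; same axes as the knob, z up. The bore is 16 mm deep and D-shaped: 9 mm from its axis to the wall all round, but 5.5 mm to the flat on the +x side.
- shaft_tip (a point): Centre of the top end of the upright steel D-shaft on the turntable's axis, 188 mm above the shelf at rest; moves down with the shaft. 16 mm in diameter, 2 mm chamfer on top, one flat 4.5 mm from the axis facing this point's +x. It does not turn. The knob goes on only with its +x along this +x, within about 9 degrees (1 mm of play all round), until the shaft meets the bore's end.
- brake_shaft (a joint): How far the D-shaft is pressed down against its spring, in m: 0 at rest, 0.008 at its stop. The spring pushes back with about 2 N at the start and 10 N at the stop (1 N per mm).
- turntable: White two-tier turntable, origin at the centre of its underside, z up, x as the shaft's flat faces. Foot and post stand fast; the tiers spin freely. Lower tier 282 mm across, floor 19 mm above the shelf; upper 272 mm, floor at 150 mm; rims 9 mm high. Blue hub round the shaft, 30 mm across, top at 162 mm, with a yellow pointer to +x. A knob fully home clears the hub by 10 mm, unpressed.
- tin_mid (a point): Half-way up a small steel tin, 52 mm across, 54 mm high, standing on the upper tier about 85 mm from the axis. Leave it alone.
- shaker_mid (a point): Half-way up an orange plastic twist-top shaker, 44 mm across, 72 mm high, standing on the upper tier about 85 mm from the axis, across from the tin. Leave it alone.
- mustard_mid (a point): Half-way up a closed mustard jar, 60 mm across, 90 mm high, standing on the lower tier. Leave it alone.
- cruet_mid (a point): Half-way up a glass vinegar cruet with a stopper, 60 mm across, 161 mm high, standing on the shelf on the far side from the robot. Leave it alone.
Not all that is in view belongs to the job. Of the things that look like the part that bears knob_center, take the one that is farthest to the robot's right at the start.

How it is judged:
On the way, in this order (a step that is already met when the one before it is completed fails the run):
1. the knob is picked up off the shelf (height (world z) of knob_center above 0.08 m), for 0.2 s.
2. the knob is fully home on the D-shaft (z of knob_center in the frame of shaft_tip between 0.001 and 0.0075 m and horizontal distance between knob_center and shaft_tip below 0.004 m and angle between knob_center's own z axis and vertical below 0.1 rad and angle between the x axis of knob_center and the x axis of shaft_tip, either way round below 0.25 rad), for 0.1 s.
At the end, for the whole second after the job is handed in: Knob home on the shaft (centre 1 to 7.5 mm above the tip, within 4 mm of the axis and 0.25 rad of the flat, tilt under 0.1 rad), fingers on it with over 1 N, shaft held over 5 mm down; tin, shaker, jar and cruet upright, within 30 mm of their starts (all of step 2 and value of joint brake_shaft above 0.005 m and contact force between knob and the fingers above 1 N and distance of each of tin_mid, shaker_mid, mustard_mid, cruet_mid from where it was at the start of the episode below 0.03 m and angle between each of tin_mid, shaker_mid, mustard_mid, cruet_mid's own z axis and vertical below 0.2 rad); the arm keeps its last pose, push and grip.
It fails at once if the tin is knocked over or shoved away (distance of tin_mid from where it was at the start of the episode above 0.04 m or angle between tin_mid's own z axis and vertical above 0.5 rad).
It fails at once if the shaker is knocked over or shoved away (distance of shaker_mid from where it was at the start of the episode above 0.04 m or angle between shaker_mid's own z axis and vertical above 0.5 rad).
It fails at once if the mustard is knocked over or shoved away (distance of mustard_mid from where it was at the start of the episode above 0.04 m or angle between mustard_mid's own z axis and vertical above 0.5 rad).
It fails at once if the cruet is knocked over or shoved away (distance of cruet_mid from where it was at the start of the episode above 0.04 m or angle between cruet_mid's own z axis and vertical above 0.5 rad).
It also fails if it takes over 45 s, if anything falls off the work surface, if the arm or the gripper's body presses on something with over 40 N, if the wrist force passes 120 N, or if a joint passes its speed limit or range.

ROBOT

A 6-joint arm with a two-finger parallel gripper is mounted at the origin on the work surface. World frame = base frame: x ahead of the robot, y to its left, z up, the work surface at z = 0. Lengths are in m, angles in rad, forces in N, time in s.
With the tool pointing down it reaches from about 0.4 to 0.925 m from the base axis. Payload 12.5 kg.
Tool frame: the origin (TCP) lies midway between the tips of the shut fingers; the grasp point (between the pads) lies 19 mm behind it; z points along the fingers, y is the direction in which the jaws open and shut (so a half turn about z gives the same grasp; the last joint's range is limited). The gripper opens to 95 mm and grips with 3 to 60 N. Pads are 20 mm wide; open, the fingers measure 119 mm over their backs; the gripper's body (75 mm by 180 mm) begins 59 mm behind the grasp point.
Start: joints at [1.095, 0.491, 1.559, -0, 1.092, -0.106], TCP at [0.226, 0.583, 0.215] pointing down, gripper open.
Joint ranges: [-3.1, 3.1], [-0.84, 2.19], [0.05, 2.79], [-1.13, 4.28], [0.06, 2.93], [-2.69, 2.69]. Speed limits (rad/s): [2.22, 2.22, 2.79, 3.14, 3.14, 3.14].

INTERFACE

Orientations are given as a unit quaternion [w, x, y, z].
In Python, from station import get_obs, camera, job_done gives the robot as it stands.
- The arm moves only by the tool carry_out, never from a script. Its argument "steps" is a list of rows, each a list of 7 numbers: the opening, from 0 (shut) to 1 (fully open), then the shift along the tool's x, y, z in m, then the turn, a rotation vector about the tool's x, y, z in degrees. A call has 1 to 5 rows; each row shifts and turns the pose as measured when the row begins, along the tool's axes as they then stand; what a row does not reach is not made up. A row lasts 1/8 s, in which the tool goes at most 62.5 mm and 10.7 degrees, less where a joint would pass 70% of its speed; a pose out of reach is approached as far as the arm can. A call with a gripper value outside its range is refused whole. The fingers move at their own pace and stop on an object; the grip force is fixed at half the most. Time passes only in rows, so rows that do not move let the fingers close. It gives the time, the measured TCP pose, the force and the opening at its end, in the units of the state.
- get_obs(): the state, without advancing time (a new reading comes with each control period).
- camera(name): name is "side" or "top"; returns a dict with "pixels" (420x560x3 uint8, red, green, blue), "mtx" (3x3 intrinsics, pixels), "T" (4x4, takes a point from camera to world coordinates). Camera axes: x right, y down, z forward; pixel columns grow to the right and rows downward; lengths in m; the calibration is good to about 2 mm. A picture is of the moment at which its call begins. There is no depth.
- job_done(): hands the job in, once; it reports no verdict.
The state is a dict: "time": time; "q": joint angles; "qd": joint speeds; "joint_torque": joint torques, N m; "eef_pos": TCP position; "eef_rot": TCP orientation; "wrist_force": force on the tool from outside, world axes, zero at the start; "torque": the same for the moment, N m; "width": opening from 0.0 (shut) to 1.0 (fully open).
Only numpy, scipy, OpenCV 4.12 (cv2) and the standard library are available. Lean on these libraries where they do the work, as an engineer would, in place of code of your own. Each camera call takes 0.05 s, during which the arm holds its last target.

## Working session

There is one attempt and no reset: what is moved stays moved. The work goes in short steps, Python scripts to look and compute and a tool call to move; the robot and the scene stay as the last step left them, time stands still between calls to the robot, and variables do not carry over. Pictures are saved under pics/ and viewed, and the job is handed in when it is done.

Besides the shell and the picture viewer there is one more tool, called after ">>>" as a command line: name --pt "numbers of a row" for each row, then --argument value for the rest. carry_out: Moves the arm, as the interface text tells. Its arguments: {"type":"object","properties":{"steps":{"type":"array","items":{"type":"array","items":{"type":"number"}}}},"required":["steps"]}

```bash
mkdir -p pics; ls
python3 - <<'E'
from station import get_obs,camera
import cv2,numpy as np
np.set_printoptions(precision=4,suppress=True)
for n in("side","top"):
    c=camera(n);cv2.imwrite(f"pics/{n}0.png",c["pixels"][:,:,::-1]);np.savez(f"{n}0.npz",**c);print(n,c["mtx"],c["T"])
o=get_obs()
for k in o:print(k,o[k])
E
```

```text
pics
side [[429.2124   0.     279.422 ]
 [  0.     429.2124 205.4138]
 [  0.       0.       1.    ]] [[ 1.     -0.      0.0061  0.6173]
 [-0.0046 -0.6742  0.7385 -0.6282]
 [ 0.0041 -0.7385 -0.6742  0.694 ]
 [ 0.      0.      0.      1.    ]]
top [[451.5207   0.     277.4408]
 [  0.     451.5207 208.8169]
 [  0.       0.       1.    ]] [[ 0.0292 -0.9864  0.1616  0.5017]
 [-0.9994 -0.0317 -0.0128 -0.008 ]
 [ 0.0177 -0.1612 -0.9868  0.9797]
 [ 0.      0.      0.      1.    ]]
time 0.1
q [ 1.0954  0.4915  1.5594  0.      1.0917 -0.1055]
qd [ 0.0012 -0.0014 -0.0004 -0.0002  0.0002  0.0009]
joint_torque [  0.0023 -61.3623 -25.8602   0.0694   0.047   -0.0001]
eef_pos [0.2258 0.5826 0.2141]
eef_rot [-0.0001  0.1839  0.9829 -0.0004]
wrist_force [-0.0197  0.2068 -0.6102]
torque [-0.0123  0.0061 -0.0128]
width 1.000871749328659
```

View pics/side0.png

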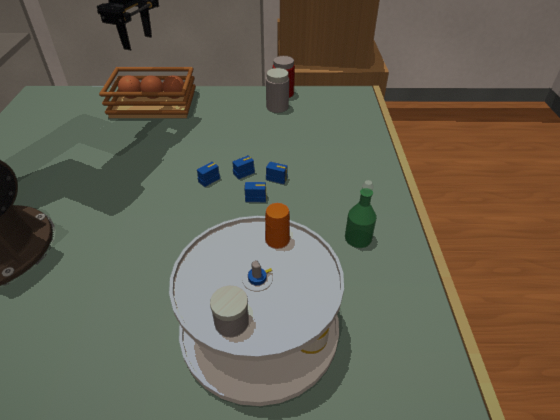

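View pics/top0.png

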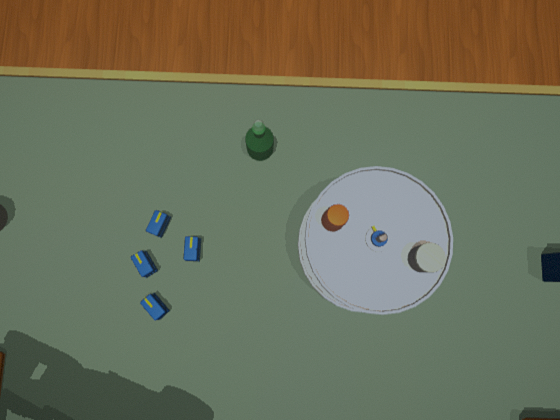

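The top view shows four blue knobs, the rightmost at (192,248). The D-shaft is at about (382,238), and a dark-blue object sits at (552,267). I'll zoom in on these.

Run:
```python
import cv2,numpy as np
t=np.load("top0.npz")["pixels"][:,:,::-1];s=np.load("side0.npz")["pixels"][:,:,::-1]
r=lambda im,x0,y0,w,h:cv2.resize(im[y0:y0+h,x0:x0+w],(400,300),interpolation=cv2.INTER_CUBIC)
a=np.vstack([np.hstack([r(t,120,200,100,75),r(t,345,210,80,60)]),np.hstack([r(t,480,230,80,60),r(s,220,245,80,60)])])
cv2.imwrite("pics/z1.png",a)
```

```text
(no output)
```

View pics/z1.png

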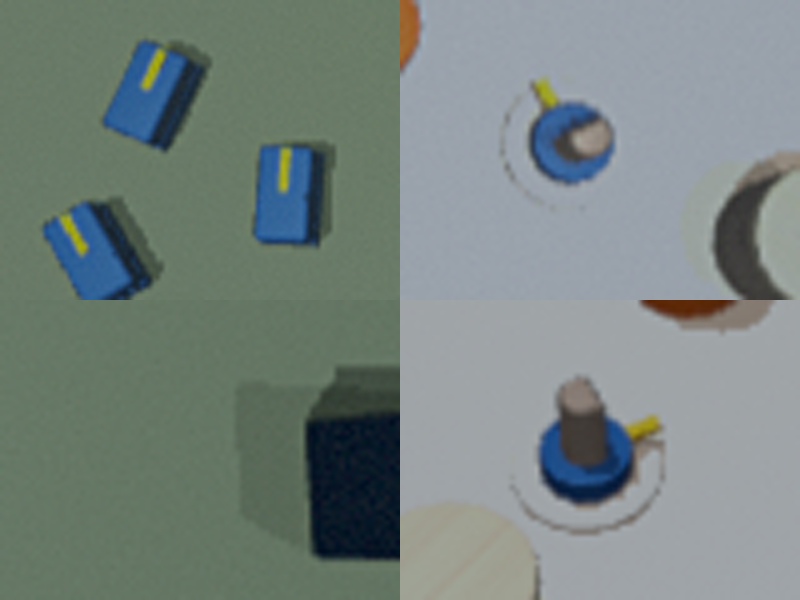

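The rightmost knob, seen at about (192,248), has its stripe toward image-up (+x). The dark box is tall and has no stripe, so it isn't a knob. The pointer goes up-left from the hub. Next I'll measure them.

```bash
cat > h.py <<'E'
import cv2,numpy as np
np.set_printoptions(precision=4,suppress=True)
def ray(c,uv):
    K=c["mtx"];T=c["T"];d=np.linalg.inv(K)@np.array([uv[0],uv[1],1.]);return T[:3,3],T[:3,:3]@d
def onz(c,uv,z):
    o,d=ray(c,uv);return o+d*(z-o[2])/d[2]
def tri(c1,u1,c2,u2):
    A=[];b=[]
    for c,u in((c1,u1),(c2,u2)):
        o,d=ray(c,u);d=d/np.linalg.norm(d);P=np.eye(3)-np.outer(d,d);A.append(P);b.append(P@o)
    p=np.linalg.lstsq(np.vstack(A),np.hstack(b),rcond=None)[0]
    r=np.linalg.norm(np.vstack(A)@p-np.hstack(b));return p,r
def proj(c,p):
    T=np.linalg.inv(c["T"]);q=c["mtx"]@(T[:3,:3]@np.asarray(p)+T[:3,3]);return q[:2]/q[2]
def hsv(c):return cv2.cvtColor(c["pixels"],cv2.COLOR_RGB2HSV)
def blobs(m,mn=5):
    n,l,s,ce=cv2.connectedComponentsWithStats(m.astype(np.uint8),connectivity=8)
    return [(s[i,4],ce[i],l==i) for i in range(1,n) if s[i,4]>=mn]
E
python3 - <<'E'
from h import *
C={n:dict(np.load(n+"0.npz")) for n in("top","side")}
for n,c in C.items():
    H=hsv(c);h,s,v=[H[...,i].astype(int) for i in range(3)]
    yel=(abs(h-28)<6)&(s>150)&(v>100)
    blu=(abs(h-108)<10)&(s>150)&(v>(110 if n=="top" else 60))
    print(n,"yellow",[(a,ce) for a,ce,_ in blobs(yel,4) if a<200])
    for a,ce,m in blobs(blu,20):
        print(" blue",a,ce,cv2.minAreaRect(np.argwhere(m)[:,::-1].astype(np.float32)))
c=C["top"];H=hsv(c);h,s,v=[H[...,i].astype(int) for i in range(3)]
# target top face = bright blue or yellow in ROI
roi=np.zeros(h.shape,bool);roi[232:266,178:207]=1
m=roi&(((abs(h-108)<10)&(s>150)&(v>110))|((abs(h-28)<8)&(s>100)))
print(v[248,180:206]);print(v[232:266,190])
pts=np.array([onz(c,p,.042) for p in np.argwhere(m)[:,::-1]])
r=cv2.minAreaRect((pts[:,:2]*1000).astype(np.float32));print("knob top face mm",r,pts.mean(0))
hubroi=np.zeros(h.shape,bool);hubroi[222:255,365:395]=1
y=[b for b in blobs(hubroi&(abs(h-28)<6)&(s>150),3)];print([(b[0],b[1]) for b in y])
hb=hubroi&(abs(h-108)<12)&(s>120)
cnt=np.argwhere(hb)[:,::-1];
print("hub circ",cv2.minEnclosingCircle(cnt.astype(np.float32)))
E
```

```text
top yellow [(np.int32(16), array([158.   , 216.625])), (np.int32(9), array([373.7778, 228.3333])), (np.int32(17), array([190.5882, 242.1176])), (np.int32(16), array([138.0625, 258.    ])), (np.int32(19), array([148.    , 302.2632]))]
 blue 238 [155.3235 223.4664] ((155.7682342529297, 222.42518615722656), (12.142854690551758, 23.198286056518555), 25.016895294189453)
 blue 78 [376.7949 238.3462] ((377.8000183105469, 238.4000244140625), (13.914020538330078, 12.016654014587402), 71.56504821777344)
 blue 246 [190.3496 249.0163] ((190.3982391357422, 248.02659606933594), (12.505572319030762, 22.749496459960938), 3.814074993133545)
 blue 253 [141.8221 264.0514] ((141.37692260742188, 263.28460693359375), (22.94642448425293, 12.775575637817383), 60.2551155090332)
 blue 262 [152.8244 307.6183] ((152.1967315673828, 306.8360595703125), (23.558786392211914, 13.059762001037598), 50.19443130493164)
side yellow [(np.int32(12), array([268.    , 270.3333]))]
 blue 283 [242.5795 166.5618] ((243.15516662597656, 166.63792419433594), (18.012447357177734, 22.097745895385742), 68.19859313964844)
 blue 182 [2
[... 254 characters left out ...]
 blue 369 [254.336  191.9973] ((255.0, 191.5), (19.0, 20.0), 90.0)
 blue 143 [256.7343 277.7552] ((256.7131042480469, 276.84429931640625), (14.666789054870605, 17.20178985595703), 84.80557250976562)
[123 123 125 123 116 153 152 153 152 147 141 142 155 156 155 153 121  72
  54  69  60  87  91 124 124 124]
[122 124 126 114 100 136 151 150 160 166 165 165 164 166 167 148 141 154
 154 155 152 153 154 154 157 155 159 146 100 109 126 124 124 121]
knob top face mm ((567.5210571289062, 157.3899383544922), (25.797510147094727, 46.33544158935547), 89.51058959960938) [0.5665 0.1574 0.042 ]
[(np.int32(9), array([373.7778, 228.3333]))]
hub circ ((378.8829650878906, 237.98936462402344), 7.727696418762207)
```

Run:
```python
from h import *
C={n:dict(np.load(n+"0.npz")) for n in("top","side")}
t,s_=C["top"],C["side"]
def ell(c,roi,cond,z,name):
    H=hsv(c);h,s,v=[H[...,i].astype(int) for i in range(3)]
    m=np.zeros(h.shape,bool);x0,y0,x1,y1=roi;m[y0:y1,x0:x1]=1
    m&=cond(h,s,v)
    P=np.array([onz(c,p,z)[:2] for p in np.argwhere(m)[:,::-1]])*1000
    print(name,len(P),"circ",cv2.minEnclosingCircle(P.astype(np.float32)),"mean",P.mean(0))
    return P
blue=lambda h,s,v:(abs(h-108)<12)&(s>120)
ell(t,(365,222,395,255),blue,.162,"hub top")
ell(s_,(240,260,275,275),blue,.162,"hub side(z.162, upper part)")
# yellow pointer
yl=lambda h,s,v:(abs(h-28)<8)&(s>100)
for c,roi in((t,(365,222,385,236)),(s_,(255,255,285,285))):
    P=ell(c,roi,yl,.162,"ptr");
H=hsv(t);print("top v/s");print(H[228:250,370:394,2]);print(H[228:250,370:394,1])
H=hsv(s_);print("side v/s");print(H[256:288,244:276,2]);print(H[256:288,244:276,1])
# knob orientation by moments
h,s,v=[hsv(t)[...,i].astype(int) for i in range(3)]
roi=np.zeros(h.shape,bool);roi[232:266,178:207]=1
m=roi&(((abs(h-108)<10)&(s>150)&(v>110))|((abs(h-28)<8)&(s>100)))
P=np.array([onz(t,p,.042)[:2] for p in np.argwhere(m)[:,::-1]])
w,V=np.linalg.eigh(np.cov(P.T));a=V[:,1]*np.sign(V[0,1]);print("knob",P.mean(0),np.degrees(np.arctan2(a[1],a[0])),np.sqrt(12*w))
y=roi&(abs(h-28)<8)&(s>100);Y=np.array([onz(t,p,.042)[:2] for p in np.argwhere(y)[:,::-1]]);d=Y.mean(0)-P.mean(0);print("stripe",np.degrees(np.arctan2(d[1],d[0])),np.linalg.norm(d))
for p in ([.5675,.157,.042],[.5675,.157,.0]):print(proj(s_,p))
```

```text
hub top 106 circ ((587.404296875, -204.8573455810547), 14.020049095153809) mean [ 587.1698 -202.0245]
hub side(z.162, upper part) 39 circ ((585.5903930664062, -202.8896484375), 13.400188446044922) mean [ 587.4497 -200.7669]
ptr 13 circ ((605.7803955078125, -196.22262573242188), 4.056314468383789) mean [ 605.4733 -195.5159]
ptr 19 circ ((603.5219116210938, -196.66775512695312), 5.070240020751953) mean [ 603.8754 -196.9553]
top v/s
[[166 148 116 159 163 162 163 177 172 172 171 172 173 171 173 172 171 172
  172 172 172 172 172 171]
 [171 170 123 146 163 164 156 176 174 173 174 171 172 172 172 172 172 171
  173 171 170 171 172 172]
 [173 177 151 123 140 160 128 142 144 155 150 145 165 175 172 173 172 172
  172 172 172 171 171 171]
 [174 175 164 118 103 115 133 141 141 148 146 140 153 160 155 174 174 173
  172 171 171 172 172 172]
 [173 166 163 104 122 142 155 152 152 149 152 146 128 123 128 166 175 172
  172 172 172 171 172 171]
 [174 163 121 123 148 155 153 152 150 122 125 125 106  90  87 127 157 175
  173 171 171 171 172 172]
 [166 127  94 148 155 155 152 141 137  95  94  92  81  79 11
[... 3580 characters left out ...]
17  27  26  27  27  25  25  25  24  24  25  25  25  26  28  25  28  26
   27  30  27  25  27  25]
 [ 22  24  24  27  27  28  25  27  26  27  28  27  27  26  27  23  25  27
   27  25  25  26  25  27]]
side v/s
[[167 167 167 ... 167 167 167]
 [166 167 167 ... 167 167 167]
 [167 167 168 ... 167 167 167]
 ...
 [142 162 169 ... 168 168 168]
 [147 135 162 ... 168 168 169]
 [162 131 134 ... 168 168 168]]
[[11 12 12 ... 12 12 11]
 [12 12 12 ... 12 12 12]
 [12 12 12 ... 12 12 12]
 ...
 [ 5 11 14 ... 14 14 14]
 [ 9  2 13 ... 14 14 14]
 [11 14  4 ... 14 15 14]]
knob [0.5665 0.1574] -0.9557905997534547 [0.0271 0.0481]
stripe 2.0713088930960115 0.013963659786191325
[255.8048 185.2493]
[256.3726 198.504 ]
```

Run:
```python
from h import *
np.set_printoptions(precision=2,suppress=True,linewidth=220,threshold=99999)
C={n:dict(np.load(n+"0.npz")) for n in("top","side")}
t,s_=C["top"],C["side"]
h=hsv(s_);print(h[258:286,245:275,2]);print(h[258:286,245:275,1])
hc=onz(t,(379.4,237.9),.162);print("hub c top",hc*1000)
p,r=tri(t,(373.8,228.4),s_,(268,270.2));print("ptr tri",p*1000,r*1000)
for z in(.162,.159,.155):print(z,onz(t,(373.8,228.4),z)*1000,onz(s_,(268,270.2),z)*1000)
# tip expected
for c in(t,s_):print(proj(c,[hc[0],hc[1],.188]),proj(c,hc))
for im,(x0,y0,w,hh),n in((t,(362,218,40,30),"a"),(s_,(240,255,40,30),"b")):
    cv2.imwrite(f"pics/{n}.png",cv2.resize(im["pixels"][y0:y0+hh,x0:x0+w,::-1],(800,600),interpolation=cv2.INTER_NEAREST))
```

```text
[[167 168 167 168 167 167 167 167 167 168 168 168 168 167 167 168 167 167 167 168 168 167 167 167 167 167 167 168 167 167]
 [167 167 167 167 168 168 167 168 168 167 164 166 165 167 168 167 167 167 168 167 167 167 167 167 167 167 168 168 167 168]
 [168 167 167 167 167 167 168 168 165 160 133 140 142 165 168 168 167 167 167 167 168 167 167 167 168 167 168 167 167 167]
 [168 167 167 167 168 168 168 159 141 139 133 128 110 143 167 168 168 167 167 167 167 167 167 167 167 167 167 168 167 167]
 [167 167 167 167 168 168 160 120 136 134 133 133 128 125 162 168 167 167 168 167 167 168 167 167 167 168 167 167 167 167]
 [168 167 167 167 168 165 137 124 133 134 135 134 132 116 123 167 168 168 168 167 167 167 167 168 167 167 166 167 168 167]
 [167 167 167 168 168 164 119 118 135 135 135 136 135 126 108 162 169 167 168 168 167 167 168 167 167 167 167 168 167 168]
 [167 168 166 167 168 164 115 106 134 138 138 138 137 133 119 129 164 168 168 167 167 168 167 168 167 167 167 167 167 168]
 [167 167 167 167 168 164 119  81 103 127 132 131 124 111 104  89 146 167 168 167 168 168 167 168 168 168 168 168 16
[... 5414 characters left out ...]
  11]
 [ 12  14  14  12  13  25 103 187 210 243 228 223 219 227 215 213 183 105  24   9   9  14  14  14  14  11   2  12  12  12]
 [ 12  14  14  14  12  11  25  51  84 158 203 203 180 182 173 114  36  12  23  18  12  14  15  14  13   7  13  12  14  14]
 [ 11  14  12  12  14  14  12  12  24  41  47  44  37  34  30  12  16  12  12  12  14  14  14  11   2   9  14  12  14  14]]
hub c top [ 587.91 -206.01  162.  ]
ptr tri [ 604.28 -196.16  161.14] 1.2162590012288752
0.162 [ 605.03 -195.85  162.  ] [ 603.46 -197.04  162.  ]
0.159 [ 605.41 -196.54  159.  ] [ 603.38 -194.61  159.  ]
0.155 [ 605.91 -197.46  155.  ] [ 603.28 -191.37  155.  ]
[382.94 236.46] [379.4 237.9]
[257.45 263.95] [257.96 274.72]
```

View pics/a.png

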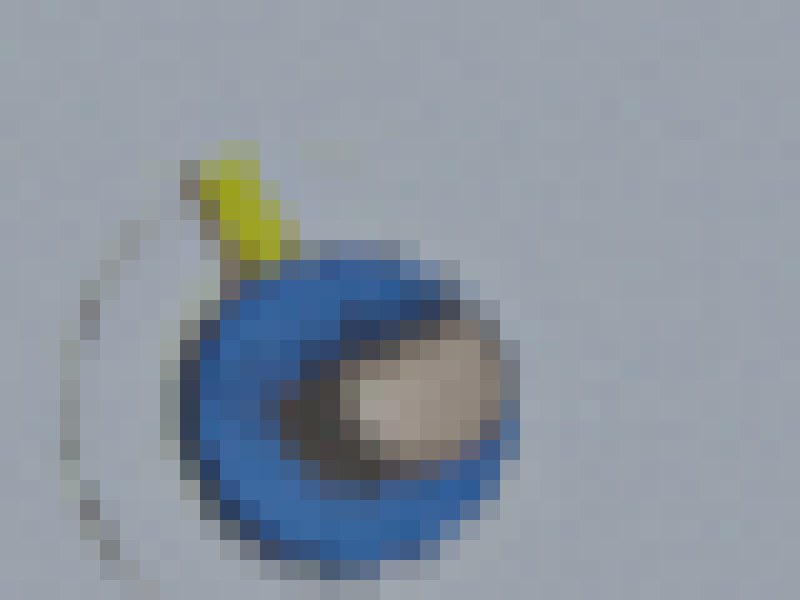

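View pics/b.png

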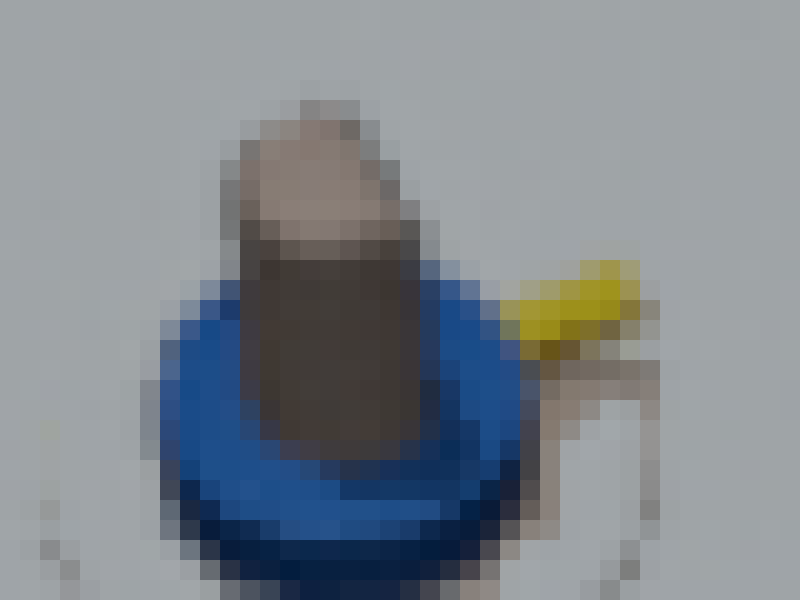

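The knob is at about (0.567, 0.157) with its heading near 0°. The shaft is at about (0.587, -0.206) with its flat heading near 29°. I'll start moving.

>>> carry_out --pt "0.6 -0.052 -0.03 0 0 0 0" --pt "0.6 -0.052 -0.03 0 0 0 0" --pt "0.6 -0.052 -0.03 0 0 0 0" --pt "0.6 -0.052 -0.03 0 0 0 0" --pt "0.6 -0.052 -0.03 0 0 0 0"

```text
time: 0.72
eef_pos: [0.4167, 0.3448, 0.2124]
eef_rot: [-0.001, 0.18, 0.984, -0.001]
wrist_force: [1.0, 1.1, 1.2]
width: 0.608
```

```bash
cat > goto.py <<'E'
import sys,numpy as np
from station import get_obs
from scipy.spatial.transform import Rotation as R
def todo(x,y,z,head):
    o=get_obs();q=np.array(o["eef_rot"]);r=R.from_quat([q[1],q[2],q[3],q[0]])
    a=np.radians(head);X=np.array([np.cos(a),np.sin(a),0]);Z=np.array([0,0,-1.]);Y=np.cross(Z,X)
    g=R.from_matrix(np.c_[X,Y,Z]);d=r.inv().apply(np.array([x,y,z])-o["eef_pos"])
    print("t",round(o["time"],2),"pos",np.round(o["eef_pos"],4),"F",np.round(o["wrist_force"],1),"w",round(o["width"],3),"q",np.round(o["q"],2))
    print("shift mm",np.round(d*1000,1),"turn deg",np.round((r.inv()*g).as_rotvec(degrees=True),1))
if __name__=="__main__":todo(*map(float,sys.argv[1:]))
E
python3 goto.py .5675 .157 .15 180
```

```text
t 0.72 pos [0.4167 0.3448 0.2124] F [1.  1.1 1.2] w 0.608 q [ 0.57  0.38  1.77 -0.    1.   -0.64]
shift mm [-207.7 -121.9   62.6] turn deg [ -0.1  -0.1 -20.8]
```

>>> carry_out --pt "0.6 -0.051 -0.03 0.01 0 0 0" --pt "0.6 -0.051 -0.03 0.01 0 0 0" --pt "0.6 -0.051 -0.03 0.01 0 0 0" --pt "0.6 -0.051 -0.03 0.01 0 0 -10.4" --pt "0.6 0 0 0.01 0 0 -10.4"

```text
time: 1.35
eef_pos: [0.5707, 0.1503, 0.1609]
eef_rot: [-0.001, -0.002, 1.0, -0.001]
wrist_force: [-0.3, 1.0, -0.7]
width: 0.601
```

```bash
python3 goto.py .5675 .157 .07 180
```

```text
t 1.35 pos [0.5707 0.1503 0.1609] F [-0.3  1.  -0.7] w 0.601 q [ 0.15  0.5   1.71 -0.    0.94 -1.43]
shift mm [ 3.   6.9 90.8] turn deg [-0.1 -0.1  0.2]
```

>>> carry_out --pt "0.6 0.003 0.007 0.045 0 0 0" --pt "0.6 0 0 0.045 0 0 0" --pt "0.6 0 0 0 0 0 0"

```text
time: 1.72
eef_pos: [0.5678, 0.1558, 0.0678]
eef_rot: [-0.001, -0.002, 1.0, -0.001]
wrist_force: [-0.1, 0.7, -0.4]
width: 0.599
```

```bash
cat > snap.py <<'E'
import sys,cv2,numpy as np
from station import camera
n=sys.argv[1];b=sys.argv[2:]
out=[]
for i,c in enumerate(("top","side")):
    k=camera(c);np.savez(f"{c}{n}.npz",**k)
    x,y,w=map(int,b[i].split(","));h=w*3//4*2 if len(b)<9 else w
    out.append(cv2.resize(k["pixels"][y:y+h,x:x+w,::-1],(400,600),interpolation=cv2.INTER_CUBIC))
cv2.imwrite(f"pics/s{n}.png",np.hstack(out))
E
python3 snap.py 1 150,190,80 215,110,80; python3 goto.py .5675 .157 .008 180
```

```text
t 1.82 pos [0.5696 0.1562 0.0711] F [-0.2  0.   0.8] w 0.597 q [ 0.16  0.62  1.78 -0.    0.74 -1.42]
shift mm [ 2.3  0.9 63. ] turn deg [-0.1  0.2  0.3]
```

View pics/s1.png

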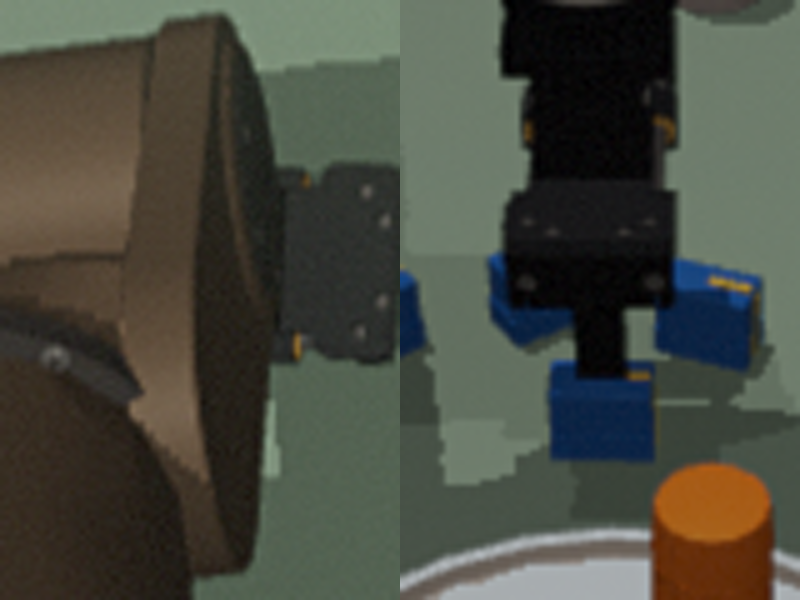

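In the side view, the finger at crop (601,370) sits just over the middle of the target knob, which spans 550–655. The top view is hidden by the arm. I'll descend and close.

>>> carry_out --pt "0.6 0.002 0.001 0.03 0 0 0" --pt "0.6 0 0 0.032 0 0 0" --pt "0.6 0 0 0 0 0 0" --pt "0.2 0 0 0 0 0 0" --pt "0 0 0 0 0 0 0"

```text
time: 2.45
eef_pos: [0.5733, 0.1584, 0.0185]
eef_rot: [0.009, -0.003, 1.0, 0.001]
wrist_force: [1.0, -0.1, -0.0]
width: 0.441
```

>>> carry_out --pt "0 0 0 0 0 0 0" --pt "0 0 0 0 0 0 0"

```text
time: 2.7
eef_pos: [0.574, 0.1586, 0.0202]
eef_rot: [0.01, -0.003, 1.0, 0.001]
wrist_force: [-0.1, 0.6, -0.4]
width: 0.295
```

```bash
python3 goto.py .5675 .157 .26 180
```

```text
t 2.7 pos [0.574  0.1586 0.0202] F [-0.1  0.6 -0.4] w 0.295 q [ 0.16  0.69  1.81 -0.    0.62 -1.41]
shift mm [   1.6   -1.1 -239.9] turn deg [0.1 1.2 0.3]
```

The grip closed at 28 mm, but too high and slightly off-centre. I'll re-open a little, correct, and regrip lower.

>>> carry_out --pt "0.45 0 0 0 0 0 0" --pt "0.45 0.003 0 0 0 1.2 0" --pt "0.45 0.002 -0.001 0.008 0 0 0" --pt "0.45 0 0 0.006 0 0 0" --pt "0.45 0 0 0.002 0 0 0"

```text
time: 3.32
eef_pos: [0.5684, 0.1574, 0.0029]
eef_rot: [-0.001, -0.003, 1.0, 0.001]
wrist_force: [-0.2, -0.3, -0.2]
width: 0.448
```

```bash
python3 goto.py .569 .157 .008 180
```

```text
t 3.33 pos [0.5684 0.1574 0.0029] F [-0.2 -0.3 -0.2] w 0.448 q [ 0.16  0.72  1.81  0.    0.61 -1.42]
shift mm [-0.6 -0.4 -5.2] turn deg [ 0.1 -0.2  0.3]
```

>>> carry_out --pt "0.35 0 0 -0.003 0 0 0" --pt "0 0 0 0 0 0 0" --pt "0 0 0 0 0 0 0" --pt "0 0 0 0 0 0 0"

```text
time: 3.82
eef_pos: [0.5685, 0.1575, 0.006]
eef_rot: [-0.001, -0.003, 1.0, 0.001]
wrist_force: [0.3, 0.3, -0.9]
width: 0.289
```

```bash
python3 goto.py .569 .157 .008 180
```

```text
t 3.83 pos [0.5685 0.1575 0.006 ] F [ 0.3  0.3 -0.9] w 0.289 q [ 0.16  0.72  1.81  0.    0.61 -1.42]
shift mm [-0.5 -0.5 -2. ] turn deg [ 0.1 -0.1  0.3]
```

>>> carry_out --pt "0 0 0 -0.05 0 0 0" --pt "0 0 0 -0.06 0 0 0" --pt "0 0 0 -0.06 0 0 0" --pt "0 0 0 -0.06 0 0 0" --pt "0 0 0 -0.02 0 0 0"

```text
time: 4.45
eef_pos: [0.5684, 0.1569, 0.2622]
eef_rot: [-0.003, -0.003, 1.0, 0.0]
wrist_force: [-0.7, 0.6, -0.3]
width: 0.294
```

```bash
python3 goto.py .587 -.206 .255 209
```

```text
t 4.45 pos [0.5684 0.1569 0.2622] F [-0.7  0.6 -0.3] w 0.294 q [ 0.16  0.4   1.58  0.    1.17 -1.42]
shift mm [ -16.8 -363.     6.8] turn deg [  0.1  -0.4 -28.7]
```

>>> carry_out --pt "0 0 -0.05 0 0 0 0" --pt "0 0 -0.06 0 0 0 0" --pt "0 0 -0.06 0 0 0 0" --pt "0 0 -0.06 0 0 0 0" --pt "0 0 -0.06 0 0 0 -9"

```text
time: 5.08
eef_pos: [0.5705, -0.1374, 0.2651]
eef_rot: [-0.0, -0.086, 0.996, 0.001]
wrist_force: [1.3, 0.0, -0.6]
width: 0.293
```

```bash
python3 goto.py .587 -.206 .255 209
```

```text
t 5.08 pos [ 0.5705 -0.1374  0.2651] F [ 1.3  0.  -0.6] w 0.293 q [-0.35  0.39  1.59  0.    1.16 -2.09]
shift mm [ -4.5 -70.4  10.1] turn deg [  0.1  -0.  -19.1]
```

>>> carry_out --pt "0 0 -0.05 0.003 0 0 -9.5" --pt "0 0 0 0.003 0 0 -9" --pt "0 0 0 0 0 0 0"

```text
time: 5.45
eef_pos: [0.5781, -0.1928, 0.2585]
eef_rot: [-0.0, -0.247, 0.969, 0.001]
wrist_force: [-0.1, -0.8, -0.7]
width: 0.296
```

```bash
python3 goto.py .587 -.206 .255 209
```

```text
t 5.45 pos [ 0.5781 -0.1928  0.2585] F [-0.1 -0.8 -0.7] w 0.296 q [-0.43  0.43  1.54  0.    1.17 -2.5 ]
shift mm [ -1.5 -15.8   3.5] turn deg [ 0.1 -0.  -0.4]
```

>>> carry_out --pt "0 -0.001 -0.015 0.003 0 0 0" --pt "0 0 0 0 0 0 0"

```text
time: 5.7
eef_pos: [0.5869, -0.2056, 0.2556]
eef_rot: [-0.0, -0.245, 0.97, 0.0]
wrist_force: [-0.7, 0.4, -0.8]
width: 0.294
```

```bash
python3 snap.py 2 330,180,100 215,200,80; python3 goto.py .587 -.206 .255 209
```

```text
t 5.8 pos [ 0.5866 -0.2049  0.256 ] F [0.3 0.7 0. ] w 0.292 q [-0.44  0.45  1.51  0.    1.18 -2.51]
shift mm [ 0.2 -1.1  1. ] turn deg [ 0.1 -0.  -0.6]
```

View pics/s2.png

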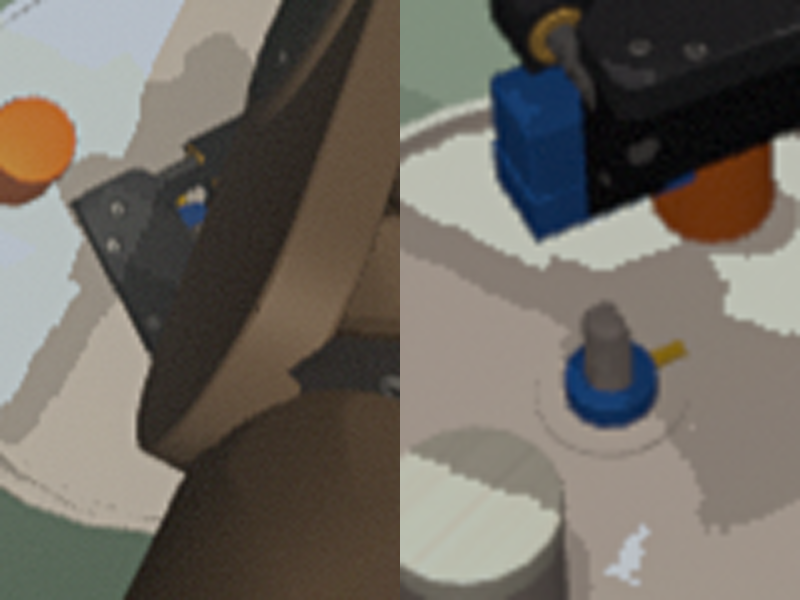

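Run:
```python
from h import *
s=dict(np.load("side2.npz"))
x0,y0=225,205;cv2.imwrite("pics/s3.png",cv2.resize(s["pixels"][y0:y0+60,x0:x0+60,::-1],(600,600),interpolation=cv2.INTER_NEAREST))
cx=np.array([.5866+0.0013,-.2049+.0007]);a=np.radians(29.5)
R=np.array([[np.cos(a),-np.sin(a)],[np.sin(a),np.cos(a)]])
for z in(.25,.292):
  for o in((-25,-14),(-25,14),(25,-14),(25,14)):
    w=cx+R@np.array(o)/1000;p=proj(s,[*w,z]);print(z,o,p,"crop",(p-[x0,y0]+.5)*10)
```

```text
0.25 (-25, -14) [244.7943 247.7064] crop [202.9434 432.0638]
0.25 (-25, 14) [236.0614 234.9471] crop [115.6136 304.4707]
0.25 (25, -14) [276.2481 234.8008] crop [517.4805 303.0082]
0.25 (25, 14) [266.877  222.7815] crop [423.7702 182.8152]
0.292 (-25, -14) [243.1922 226.2941] crop [186.9218 217.9414]
0.292 (-25, 14) [234.0847 213.573 ] crop [95.8475 90.7296]
0.292 (25, -14) [276.2208 213.4393] crop [517.2083  89.3927]
0.292 (25, 14) [266.41   201.4902] crop [419.0996 -30.0978]
```

View pics/s3.png

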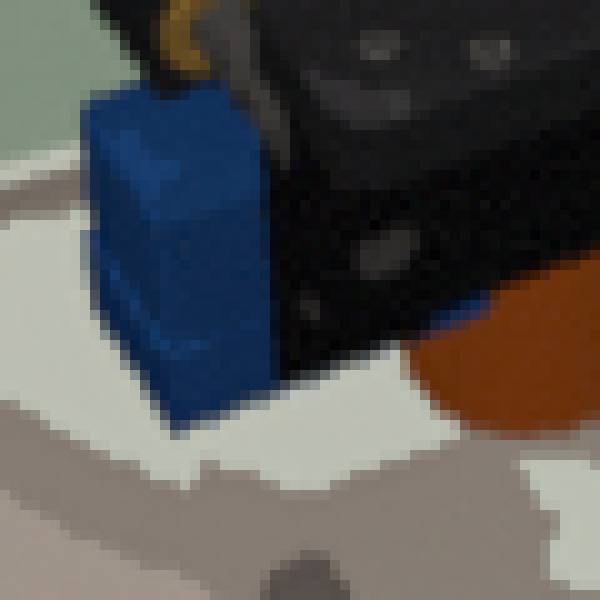

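Yaw matches. In the side view the knob sits about 1–1.5 mm toward -x and 1–2 mm toward +y of the shaft. I'll correct, go just above the tip, and look again.

```bash
python3 goto.py .588 -.2065 .201 209
```

```text
t 5.8 pos [ 0.5866 -0.2049  0.256 ] F [0.3 0.7 0. ] w 0.292 q [-0.44  0.45  1.51  0.    1.18 -2.51]
shift mm [-0.5 -2.1 55. ] turn deg [ 0.1 -0.  -0.6]
```

>>> carry_out --pt "0 -0.0005 -0.002 0.025 0 0 -0.6" --pt "0 0 0 0.025 0 0 0" --pt "0 0 0 0.001 0 0 0"

```text
time: 6.18
eef_pos: [0.5883, -0.2051, 0.2049]
eef_rot: [0.001, -0.251, 0.968, -0.0]
wrist_force: [-0.3, 0.6, 0.5]
width: 0.295
```

```bash
python3 goto.py .588 -.2065 .200 209; python3 snap.py 4 330,180,100 215,200,80;  python3 goto.py .588 -.2065 .200 209;python3 - <<'E'
from h import *
s=dict(np.load("side4.npz"))
x0,y0=225,230;cv2.imwrite("pics/s5.png",cv2.resize(s["pixels"][y0:y0+60,x0:x0+60,::-1],(600,600),interpolation=cv2.INTER_NEAREST))
E
```

```text
t 6.17 pos [ 0.5883 -0.2051  0.2049] F [-0.3  0.6  0.5] w 0.295 q [-0.44  0.5   1.58  0.    1.07 -2.52]
shift mm [ 1.  -1.   4.9] turn deg [-0.   0.1  0. ]
t 6.28 pos [ 0.5891 -0.2056  0.2067] F [-0. -1. -0.] w 0.292 q [-0.44  0.5   1.57  0.    1.07 -2.52]
shift mm [ 1.4 -0.3  6.7] turn deg [-0.2  0.2  0. ]
```

View pics/s5.png

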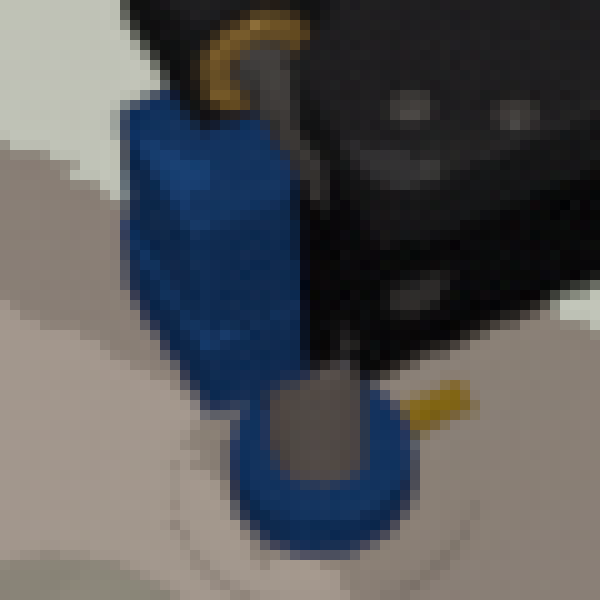

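Run:
```python
from h import *
s=dict(np.load("side4.npz"));a=np.radians(29.3)
R=np.array([[np.cos(a),-np.sin(a)],[np.sin(a),np.cos(a)]])
for uv,o in(((245.7,270.3),(-25,-14)),((238,258.5),(-25,14))):
    print("knob",onz(s,uv,.1995)[:2]*1000-R@np.array(o))
print("hub",onz(s,(256.7,275.),.162)*1000, "axis@.175 from cyl cols", onz(s,(256.1,268),.1785)*1000)
```

```text
knob [ 586.7125 -203.1401]
knob [ 587.6301 -204.9559]
hub [ 585.9676 -206.5579  162.    ] axis@.175 from cyl cols [ 585.5516 -206.0945  178.5   ]
```

```bash
python3 goto.py .5881 -.207 .194 209
```

```text
t 6.28 pos [ 0.5891 -0.2056  0.2067] F [-0. -1. -0.] w 0.292 q [-0.44  0.5   1.57  0.    1.07 -2.52]
shift mm [ 1.6 -0.7 12.7] turn deg [-0.2  0.2  0. ]
```

>>> carry_out --pt "0 0.0016 -0.0007 0 0 0.2 0" --pt "0 0 0 0.004 0 0 0" --pt "0 0 0 0.004 0 0 0"

```text
time: 6.65
eef_pos: [0.5888, -0.2072, 0.201]
eef_rot: [0.001, -0.251, 0.968, -0.003]
wrist_force: [0.1, 0.5, -0.4]
width: 0.291
```

```bash
python3 goto.py .5881 -.207 .194 209
```

```text
t 6.65 pos [ 0.5888 -0.2072  0.201 ] F [ 0.1  0.5 -0.4] w 0.291 q [-0.44  0.5   1.58 -0.    1.05 -2.52]
shift mm [0.5 0.6 7. ] turn deg [-0.3  0.1  0. ]
```

>>> carry_out --pt "0 0.0005 0.0006 0.005 0 0 0" --pt "0 0 0 0.005 0 0 0" --pt "0 0 0 0.003 0 0 0"

```text
time: 7.02
eef_pos: [0.5881, -0.207, 0.1875]
eef_rot: [0.002, -0.25, 0.968, -0.003]
wrist_force: [-1.2, 0.5, 5.6]
width: 0.294
```

```bash
python3 goto.py .5881 -.207 .189 209
```

```text
t 7.03 pos [ 0.5881 -0.207   0.1875] F [-1.2  0.5  5.6] w 0.294 q [-0.44  0.51  1.6  -0.    1.02 -2.52]
shift mm [-0.  -0.  -1.5] turn deg [-0.4  0.1  0. ]
```

```bash
python3 snap.py 6 330,180,100 215,200,80;  python3 goto.py .5881 -.207 .189 209;python3 - <<'E'
from h import *
s=dict(np.load("side6.npz"))
x0,y0=225,230;cv2.imwrite("pics/s7.png",cv2.resize(s["pixels"][y0:y0+60,x0:x0+60,::-1],(600,600),interpolation=cv2.INTER_NEAREST))
E
```

```text
t 7.12 pos [ 0.5881 -0.2069  0.1876] F [-0.7  0.9  5.5] w 0.291 q [-0.44  0.51  1.6  -0.    1.02 -2.52]
shift mm [ 0.  -0.1 -1.4] turn deg [-0.3  0.1  0. ]
```

View pics/s7.png

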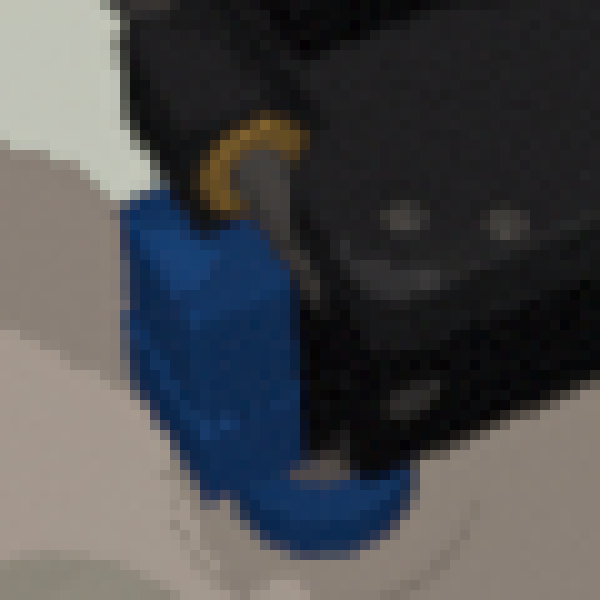

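>>> carry_out --pt "0 0.0003 0.001 0 0 0 0" --pt "0 0 0 0.002 0 0 0"

```text
time: 7.38
eef_pos: [0.588, -0.2063, 0.1866]
eef_rot: [0.003, -0.25, 0.968, -0.003]
wrist_force: [-1.7, 2.1, 6.7]
width: 0.29
```

```bash
python3 goto.py .5881 -.207 .189 209
```

```text
t 7.38 pos [ 0.588  -0.2063  0.1866] F [-1.7  2.1  6.7] w 0.29 q [-0.44  0.51  1.6  -0.    1.02 -2.52]
shift mm [ 0.2 -0.7 -2.4] turn deg [-0.4  0.2  0. ]
```

>>> carry_out --pt "0 0 0.001 -0.002 0 0 0" --pt "0 0 0.001 0 0 0 0" --pt "0 0 0 0.002 0 0 0"

```text
time: 7.75
eef_pos: [0.5875, -0.2045, 0.1866]
eef_rot: [0.003, -0.25, 0.968, -0.004]
wrist_force: [0.7, 1.2, 1.1]
width: 0.291
```

```bash
python3 goto.py .5881 -.207 .189 209
```

```text
t 7.75 pos [ 0.5875 -0.2045  0.1866] F [0.7 1.2 1.1] w 0.291 q [-0.44  0.51  1.61 -0.    1.02 -2.52]
shift mm [ 0.7 -2.5 -2.4] turn deg [-0.5  0.3  0. ]
```

The force dropped at the same depth, so the bore is over the tip. I'll push on.

>>> carry_out --pt "0 0 0 0.004 -0.5 0.2 0" --pt "0 0 0 0.004 0 0 0"

```text
time: 8.0
eef_pos: [0.5876, -0.2045, 0.1778]
eef_rot: [0.0, -0.25, 0.968, 0.0]
wrist_force: [1.8, 1.3, 0.5]
width: 0.295
```

```bash
python3 goto.py .5875 -.2045 .178 209
```

```text
t 8.0 pos [ 0.5876 -0.2045  0.1778] F [1.8 1.3 0.5] w 0.295 q [-0.44  0.52  1.61  0.    1.01 -2.52]
shift mm [ 0.1  0.  -0.2] turn deg [0. 0. 0.]
```

>>> carry_out --pt "0 -0.0005 0 0.003 0 0 0" --pt "0 0 0 0.002 0 0 0"

```text
time: 8.25
eef_pos: [0.5877, -0.2045, 0.1725]
eef_rot: [-0.0, -0.25, 0.968, 0.0]
wrist_force: [-2.5, 1.1, 6.8]
width: 0.29
```

```bash
python3 goto.py .5875 -.2045 .170 209
```

```text
t 8.25 pos [ 0.5877 -0.2045  0.1725] F [-2.5  1.1  6.8] w 0.29 q [-0.44  0.53  1.61  0.    1.   -2.52]
shift mm [0.2 0.1 2.5] turn deg [ 0.1 -0.   0. ]
```

>>> carry_out --pt "0 0 0 0.003 0 0 0" --pt "0 0 0 0.002 0 0 0" --pt "0 0 0 0.001 0 0 0"

```text
time: 8.62
eef_pos: [0.5879, -0.2046, 0.1696]
eef_rot: [0.001, -0.25, 0.968, -0.0]
wrist_force: [-4.2, 2.2, 10.1]
width: 0.294
```

```bash
python3 goto.py .5875 -.2045 .169 209; python3 snap.py 8 330,180,100 215,200,80;  python3 goto.py .5875 -.2045 .169 209
```

```text
t 8.62 pos [ 0.5879 -0.2046  0.1696] F [-4.2  2.2 10.1] w 0.294 q [-0.44  0.53  1.62  0.    0.99 -2.52]
shift mm [0.3 0.2 0.6] turn deg [-0.1  0.1  0. ]
t 8.72 pos [ 0.5879 -0.2045  0.1696] F [-3.2  2.3 12.4] w 0.29 q [-0.44  0.53  1.62  0.    0.99 -2.52]
shift mm [0.3 0.2 0.6] turn deg [-0.1  0.1  0. ]
```

View pics/s8.png

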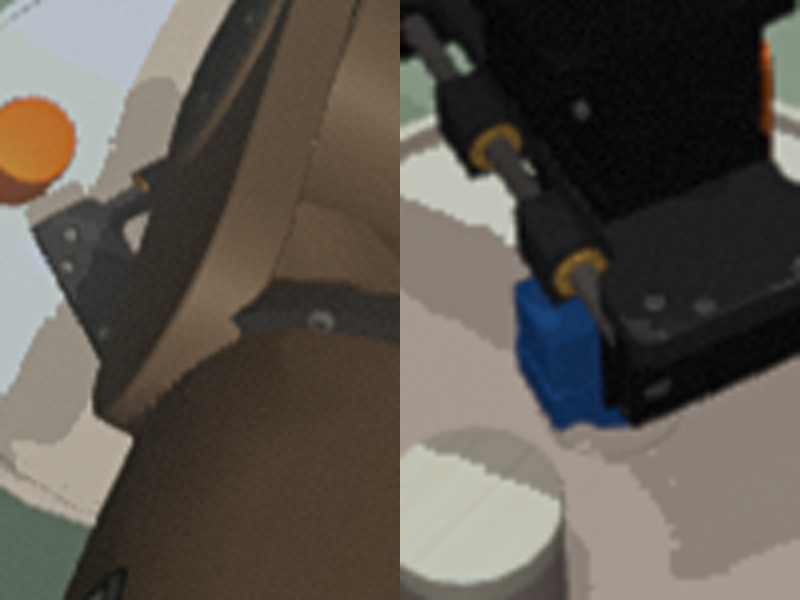

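The side view shows the knob seated over the hub, with its lower corner at crop (560,428). The tin and shaker haven't moved. The TCP dropped 7.8 mm past home and the force is 10–12 N, which puts the shaft at or near its stop. I'll hand it in.

Run:
```python
from station import get_obs,job_done
print(job_done());o=get_obs();print(o["time"],o["eef_pos"],o["wrist_force"],o["width"])
```

```text
the job is handed in; nothing more can be done
None
the job is handed in; nothing more can be done
```

I picked up the rightmost blue knob, turned it about 29° to line up with the shaft's flat, and pushed it fully home. I then pressed it down and handed in the job still gripping and pressing it. No verdict was reported, and the state could not be read after hand-in.

**Getting it on:** My first try caught on the edge of the shaft at about 6 N. I moved the knob about 3 mm sideways, the force dropped to about 1 N at the same depth, and the knob then slid on.

**Last checks:**
- **Home height:** the spring began to push back with the tool at about z = 0.177–0.178. That puts the knob's centre at about 0.193, the expected home height.
- **Press:** the tool then went down about 7.8 mm more, to z = 0.1696, and the upward force was 10–12 N. That puts the shaft at or near its 8 mm stop.
- **Grip:** the jaws read 28 mm, the knob's width, with the tool within 0.2° of vertical.
- **Tin and shaker:** both looked unmoved in the last pictures.

**Doubts:**
- The two cameras disagreed by about 2 mm on where the shaft is, so contact force settled the final fit.
- About 4–5 N of sideways force was still on the knob at the end.
- I did not check the mustard jar and the cruet in the last pictures; the arm was not moved near them.

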